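Rock a tube rack into the free autosampler cradle and latch it

TASK

Load the tube rack that stands on the bench into the one empty cradle of the autosampler deck: swing that cradle's latch clear if it is in the way, tilt the rack and hook its toe in under the steel lip at the cradle's far end, then rock the other end down until the rack sits flat on the cradle floor. Then swing the latch fully back over the rack's step and let go. Do not tip the rack over, and leave the two loaded racks with their latches and everything else on the bench where they are.

Things in the scene. Friction and masses are not known exactly. Their poses are not given: they have to be found in the camera images.
- rack_mid (a point): White plastic tube rack to load, the only one of its kind on the bench. Point on its middle plane, 31 mm above its underside; x points along the rack to the toe, z up. Base x -56 to 56 mm, 46 wide, 16 high. Upper body with plain sides to grip: x -36 to 56 mm, 46 wide, top 62 mm above the underside; eight tubes fixed in it (x -30 to 50 mm) rise to 78 mm. About 0.25 kg
- rack_step (a point): The rack's step, which the latch goes over: the 20 mm of its base (x -56 to -36 mm) left bare at the end opposite the toe, 16 mm high. Point: middle of the step's top face
- rack_toe (a point): Tip of the rack's toe, a tongue 36 mm wide and 6 mm thick at the rack's underside, reaching 9 mm out of the end face (x 56 to 65 mm). Point: middle of the tongue's end face, 65 mm from the rack's middle along x and 3 mm above the underside
- cradle_seat (a point): Empty cradle, a grey tray. Point: middle of its pocket's floor, 16 mm above the bench; x points to the lip end, away from the robot, z up. A seated rack has its middle above this point and parallel axes. Pocket 115 mm long (x -57.5 to 57.5), 49 mm wide; walls 13 mm high, then flared outward up to 19 mm on three sides (tray 63 mm wide there). Three cradles side by side, 84 mm apart
- cradle_lip (a point): Fixed steel lip over the far end of the empty cradle. Point: middle of the lip's near lower edge, x 57.5 mm from the pocket's middle and 11 mm above its floor; the lip is 4 mm thick. The slot beneath it for the toe reaches to x 69 mm. The rack with its toe (121 mm) cannot go straight down past the lip
- latch (a joint): Turn latch of the empty cradle. 0 = closed: wing over the pocket's near end, pointing to the cradle's +x, at its stop; 1.57 = wing sideways to the cradle's +y, clear of the pocket (clear enough above 1.3). Range 0 to 1.6 rad, counter-clockwise from above. Stays where it is left; about 2 N at the pin turns it
- latch_pin (a point): Upright steel pin on the latch wing, for turning it: 8 mm thick, from 24 to 52 mm above the pocket floor. Point: on its axis, 37 mm above that floor; it moves with the latch, 18 mm from the pivot. The wing is a flat bar 10 mm wide, 26 mm long from the pivot, 19 to 24 mm above the pocket floor
- latch_pivot (a point): Pivot of that latch: 72 mm from the cradle's middle towards -x of the cradle, 24 mm above the pocket floor, on the cradle's middle line; does not move in an episode
- rack_a_mid (a point): One of the two racks already loaded, same build and same reference point as the rack to be loaded; leave alone
- rack_b_mid (a point): The other rack already loaded; leave alone
- latch_a (a joint): Latch over a loaded rack, at 0 (closed); leave alone
- latch_b (a joint): Latch over the other loaded rack, at 0 (closed); leave alone
- deck: Autosampler deck, a grey plate 10 mm thick, x -95 to 118 mm, y -225 to 135 mm; origin on the bench below the middle cradle, axes as the cradles'. Along its far edge, x 90 to 112 mm, a rail 64 mm high; at y -225 to -170 mm the parked probe mast and arm (x 30 to 116 mm, 159 mm high) and the rinse station (x 16 to 66 mm, 62 mm high). Heights above the bench
- wash_bottle: White plastic wash bottle, 62 mm across, 158 mm high, near the rack's toe end; origin under its centre
- jar: Amber glass jar, 60 mm across, 85 mm high, beside the rack; origin under its centre
- beaker: Glass beaker, 68 mm across, 85 mm high, near the rack's step end; origin under its centre
- vial_block: Low white vial block 120 x 84 x 42 mm, not a rack of the deck; origin under its centre
- dishes: Stack of dishes, 92 mm across, 58 mm high; origin under its centre
- forceps: Steel forceps lying on the deck in front of its rinse station, about 110 mm long, 9 mm high; origin under its middle
Mind the look-alikes: they are no part of the job. Leave any blue look-alike of the part that bears rack_mid alone.

How it is judged:
By the outcome, as a careful person would: the job done as asked, in the order asked, and still so for the second after the job is handed in, with the robot touching nothing.
It also fails if it takes over 64 s, if anything falls off the work surface, if the arm or the gripper's body presses on something with over 40 N, if the wrist force passes 120 N, or if a joint passes its speed limit or range.

ROBOT

A 6-joint arm with a two-finger parallel gripper is mounted at the origin on the work surface. World frame = base frame: x ahead of the robot, y to its left, z up, the work surface at z = 0. Lengths are in m, angles in rad, forces in N, time in s.
With the tool pointing down it reaches from about 0.35 to 0.975 m from the base axis. Payload 7.1 kg.
Tool frame: the origin (TCP) lies midway between the tips of the shut fingers; the grasp point (between the pads) lies 19 mm behind it; z points along the fingers, x is the direction in which the jaws open and shut, and the axes are right-handed (so a half turn about z gives the same grasp; the last joint's range is limited). The gripper opens to 88 mm and grips with 3 to 60 N. Pads are 20 mm wide; open, the fingers measure 115 mm over their backs; the gripper's body (75 mm by 178 mm) begins 61 mm behind the grasp point.
Start: joints at [-1.29, 0.423, 1.63, -0, 1.089, -0.019], TCP at [0.185, -0.597, 0.223] pointing down, gripper open.
Joint ranges: [-3, 3], [-0.9, 2.11], [0.09, 2.58], [-1.31, 4.45], [0.11, 2.69], [-2.54, 2.54]. Speed limits (rad/s): [2.39, 2.39, 3.01, 3.14, 3.14, 3.14].

INTERFACE

Orientations are given as a unit quaternion [w, x, y, z].
In Python, from station import move_pose, movel, movej, command_gripper, wait, inverse_kinematics, read_camera, camera_info, MotionError, job_done, get_time, get_joint_pos, get_qvel, get_effort, get_tcp_pos, get_ee_rot, get_ft_force, get_ft_torque, get_grip_width gives the robot as it stands. Calls block until the motion is done:
- move_pose(position, orientation): joint-space move of the TCP to a pose.
- movel(position, frame=None, v=0.15, until_force=None): straight line of the TCP; frame=None keeps the orientation; v is the mean speed in m/s. With until_force (N) it stops when the force on the tool has changed by that much, and returns True; else False.
- movej(angles): joint-space move.
- command_gripper(opening): opening from 0.0 (shut) to 1.0 (fully open); the grip force is fixed at half the most; returns when the fingers have stopped.
- wait(seconds).
- inverse_kinematics(position, orientation): joint angles nearest the present ones, or None.
- read_camera(name): name is "scene" or "side" or "wrist"; returns the picture (384x512x3 uint8, red, green, blue); there is no depth.
- camera_info(name): a dict with "intrinsics" (3x3 intrinsics, pixels), "T" (4x4, takes a point from camera to world coordinates); the wrist camera has in their place "tool_from_camera" (4x4, takes a point from camera to tool coordinates, whose origin is the TCP and whose axes are the tool frame's). Camera axes: x right, y up, looking along -z (the intrinsics and any distortion apply to the point x, -y, -z); pixel columns grow to the right and rows downward; lengths in m; the calibration is good to about 2 mm. The wrist camera is an equidistant fisheye: a pixel r from the principal point sees the ray r / f radians off the axis. A picture is of the moment at which its call begins: read the wrist's pose just before it. camera_info takes no time and is no camera call.
A pose or a line that the arm cannot do raises MotionError and nothing moves.
- job_done(): hands the job in, once; it reports no verdict.
Readings, each from a call of its own:
- get_time(): time.
- get_joint_pos(): joint angles.
- get_qvel(): joint speeds.
- get_effort(): joint torques, N m.
- get_tcp_pos(): TCP position.
- get_ee_rot(): TCP orientation.
- get_ft_force(): force on the tool from outside, world axes, zero at the start.
- get_ft_torque(): the same for the moment, N m.
- get_grip_width(): opening from 0.0 (shut) to 1.0 (fully open).
Only numpy, scipy, OpenCV 4.12 (cv2) and the standard library are available. Lean on these libraries where they do the work, as an engineer would, in place of code of your own. Each camera call takes 0.05 s, during which the arm holds its last target.

## Working session

There is one attempt and no reset: what is moved stays moved. The work goes in short steps, each a Python script; the robot and the scene stay as the last script left them, time stands still between calls to the robot, and variables do not carry over. Pictures are saved under pics/ and viewed, and the job is handed in when it is done.

```bash
ls; mkdir -p pics
python3 - <<'E'
from station import *
import cv2,numpy as np
print(get_time())
for n in("scene","side","wrist"):
    im=read_camera(n); cv2.imwrite(f"pics/{n}0.png",im[:,:,::-1])
    print(n,camera_info(n))
print(get_time(),get_tcp_pos(),get_ee_rot(),get_joint_pos())
E
```

```text
pics
0.0
scene {'intrinsics': array([[465.02447688,   0.        , 265.72999911],
       [  0.        , 465.02447688, 190.50192412],
       [  0.        ,   0.        ,   1.        ]]), 'T': array([[ 5.77200524e-01, -6.22706678e-01,  5.28276394e-01,
         1.34311710e+00],
       [ 8.16601875e-01,  4.39383431e-01, -3.74304125e-01,
        -6.22023283e-01],
       [ 9.65783538e-04,  6.47440031e-01,  7.62115787e-01,
         1.28914125e+00],
       [ 0.00000000e+00,  0.00000000e+00,  0.00000000e+00,
         1.00000000e+00]])}
side {'intrinsics': array([[372.24528903,   0.        , 250.48404718],
       [  0.        , 372.24528903, 201.58850265],
       [  0.        ,   0.        ,   1.        ]]), 'T': array([[ 0.96213133,  0.20554809, -0.17903434,  0.30306916],
       [-0.2725807 ,  0.72127036, -0.63676435, -0.67258433],
       [-0.00175354,  0.66145223,  0.74998525,  0.82224137],
       [ 0.        ,  0.        ,  0.        ,  1.        ]])}
wrist {'intrinsics': array([[297.31863964,   0.        , 258.77949001],
       [  0.        , 297.31863964, 185.68721532],
       [  0.        ,   0.        ,   1.        ]]), 'tool_from_camera': array([[ 9.99999160e-01,  3.65124700e-04, -1.24402908e-03,
        -3.93964094e-05],
       [-6.50986093e-06, -9.58099181e-01, -2.86436658e-01,
        -7.77216646e-02],
       [-1.29648834e-03,  2.86436425e-01, -9.58098373e-01,
        -1.63665638e-01],
       [ 0.00000000e+00,  0.00000000e+00,  0.00000000e+00,
         1.00000000e+00]])}
0.15 [ 0.18449219 -0.59671532  0.2220852 ] [-3.50420676e-04  8.04785423e-01 -5.93565567e-01 -4.65653006e-04] [-1.28998770e+00  4.23683598e-01  1.63047283e+00 -1.23439912e-05
  1.08860173e+00 -1.90175296e-02]
```

View pics/scene0.png

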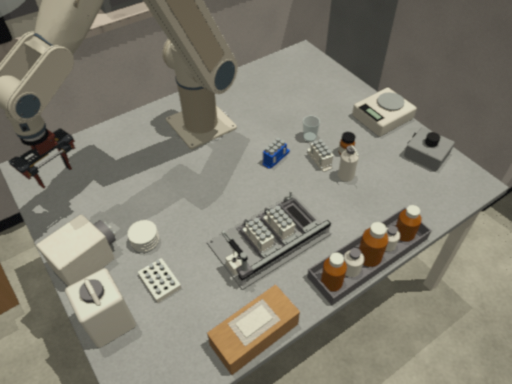

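View pics/side0.png

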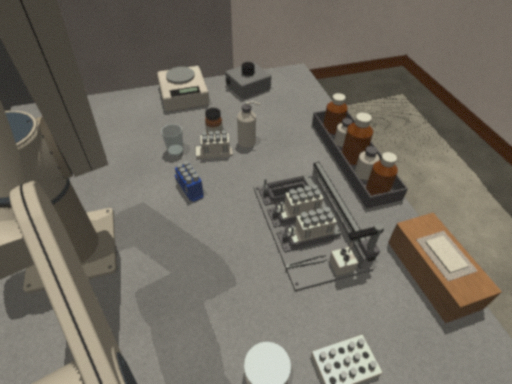

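View pics/wrist0.png

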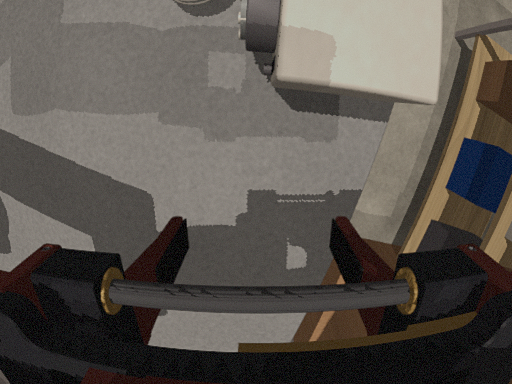

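Rack candidates: the white rack at scene (320,154), the blue look-alike at (275,152), loaded racks at (259,235) and (281,222), and the vial block at (158,280). I choose the white one at (320,154), which stands free on the bench. The empty cradle is at scene (300,212). Next I check both in close crops.

```bash
cat > h.py <<'E'
from station import *
import cv2,numpy as np
from scipy.spatial.transform import Rotation as R
def ray(n,px,tcp=None,q=None):
    c=camera_info(n);K=c["intrinsics"];u,v=px
    x=(u-K[0,2])/K[0,0];y=(v-K[1,2])/K[1,1]
    if n=="wrist":
        th=np.hypot(x,y);s=np.sin(th)/max(th,1e-9);d=np.array([x*s,-y*s,-np.cos(th)])
        T=np.eye(4);T[:3,:3]=R.from_quat(np.roll(q,-1)).as_matrix();T[:3,3]=tcp;T=T@c["tool_from_camera"]
    else: d=np.array([x,-y,-1.]);T=c["T"]
    return T[:3,3],T[:3,:3]@d
def onz(n,px,z,tcp=None,q=None):
    o,d=ray(n,px,tcp,q);return o+d*(z-o[2])/d[2]
def proj(n,P,tcp=None,q=None):
    c=camera_info(n);K=c["intrinsics"];T=c.get("T")
    if n=="wrist":
        T=np.eye(4);T[:3,:3]=R.from_quat(np.roll(q,-1)).as_matrix();T[:3,3]=tcp;T=T@c["tool_from_camera"]
    p=np.linalg.inv(T)@np.r_[P,1];x,y,z=p[0],-p[1],-p[2]
    if n=="wrist":
        r=np.hypot(x,y);th=np.arctan2(r,z);x,y=x/r*th,y/r*th
    else:x,y=x/z,y/z
    return np.array([K[0,0]*x+K[0,2],K[1,1]*y+K[1,2]])
def qdown(yaw):  # tool x axis at yaw in world, z down
    x=np.array([np.cos(yaw),np.sin(yaw),0]);z=np.array([0,0,-1.]);y=np.cross(z,x)
    return np.roll(R.from_matrix(np.c_[x,y,z]).as_quat(),1)
E
python3 - <<'E'
from h import *
a=cv2.imread("pics/scene0.png")
cv2.imwrite("pics/c1.png",cv2.resize(a[100:290,200:370],None,fx=3.1,fy=3.1,interpolation=3))
b=cv2.imread("pics/side0.png")
cv2.imwrite("pics/c2.png",cv2.resize(b[90:290,150:390],None,fx=3,fy=3,interpolation=3))
print(onz("scene",(320,154),.03),onz("side",(214,145),.03),onz("scene",(300,212),.016))
E
```

```text
[0.44053179 0.27046936 0.03      ] [0.44459349 0.27080289 0.03      ] [0.60854379 0.04377755 0.016     ]
```

View pics/c1.png

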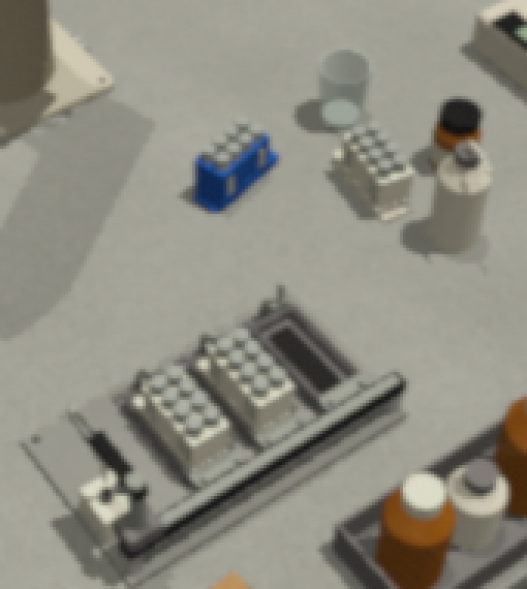

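View pics/c2.png

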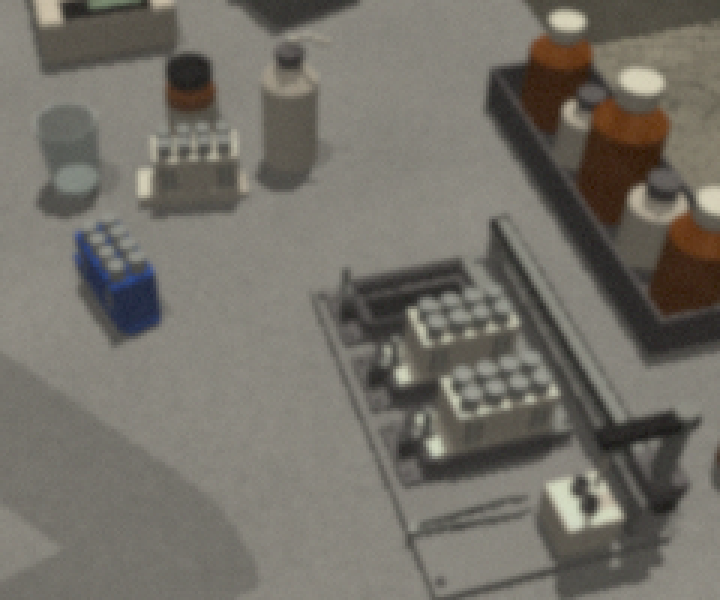

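The (320,154) rack is white, with its step end by the beaker and its toe by the bottle. That matches the description. The empty cradle is the deck's +y one, and I look at it with the wrist camera first.

Run:
```python
from h import *
move_pose([.68,.044,.25],qdown(np.pi/2))
t,q=get_tcp_pos(),get_ee_rot()
im=read_camera("wrist");cv2.imwrite("pics/w1.png",im[:,:,::-1]);np.savez("w1.npz",t=t,q=q)
cv2.imwrite("pics/w1b.png",cv2.resize(im[0:300,100:420,::-1],None,fx=2,fy=2,interpolation=3)[:600])
print(get_time(),t,q)
```

```text
3.05 [0.67998757 0.0430906  0.24998105] [ 3.00545774e-05  7.07594661e-01  7.06618559e-01 -8.10021031e-05]
```

View pics/w1b.png

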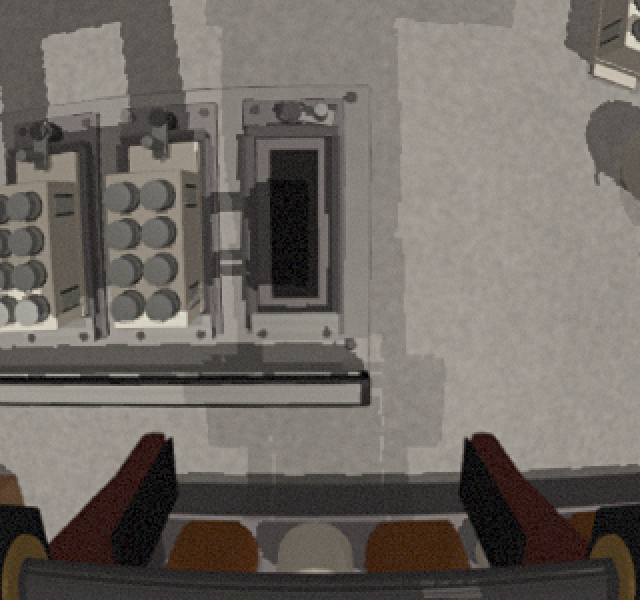

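Run:
```python
import cv2
a=cv2.imread("pics/w1.png")
cv2.imwrite("pics/w1c.png",cv2.resize(a[35:185,150:300],None,fx=4,fy=4,interpolation=2))
cv2.imwrite("pics/w1d.png",cv2.resize(a[35:85,205:285],None,fx=10,fy=10,interpolation=2))
```

```text
(no output)
```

View pics/w1c.png

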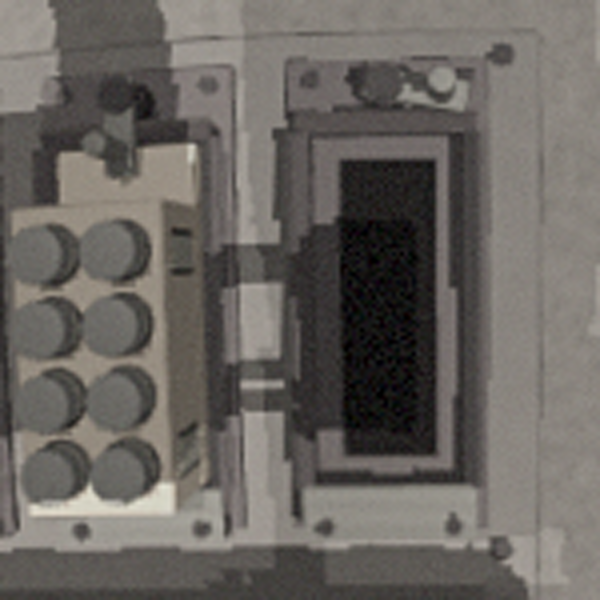

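View pics/w1d.png

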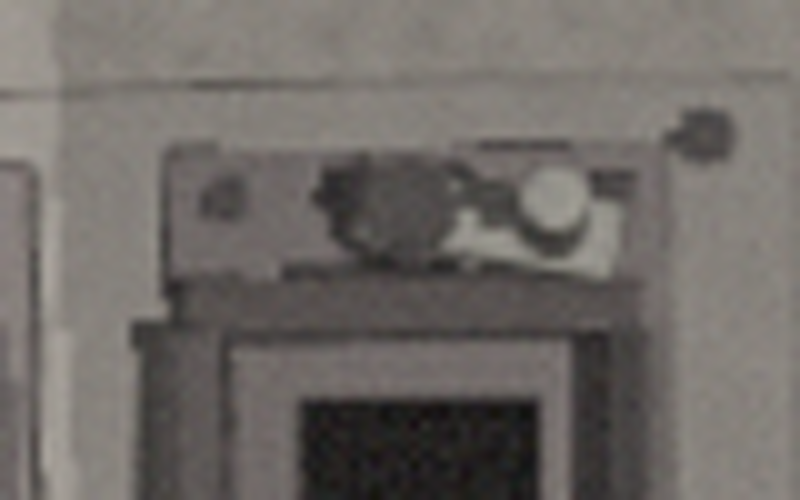

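Run:
```python
from h import *
w=np.load("w1.npz");t,q=w['t'],w['q']
f=lambda u,v,z:onz("wrist",(u,v),z,t,q)
d=lambda x,y:(205+x/10-.5,35+y/10-.5)
c=lambda x,y:(150+x/4-.5,35+y/4-.5)
print("pivot",f(*d(402,210),.042)); print("pin",f(*d(553,195),.068))
print("wing end",f(*d(612,275),.040),f(*d(622,205),.04))
for n,p,z in [("lipL",(303,487),.031),("lipR",(478,487),.031),("lipfarL",(305,545),.031),
 ("floorNL",(312,137),.016),("floorNR",(450,137),.016),("floorFR",(455,470),.016),("floorFL",(313,470),.016),
 ("deckNR",(538,30),.01),("deckmid",(0,53),.01),("deckFR",(545,530),.01),
 ("plateNL",(288,60),.035),("plateNR",(485,60),.035),("fl L",(275,130),.035),("fl R",(487,130),.035),("flR far",(490,480),.035),("flL far",(292,480),.035),
 ("nb pivot",(118,95),.042),("nb pin",(97,140),.068)]:
  print(n,f(*c(*p),z).round(4))
```

```text
pivot [0.54513631 0.02528459 0.042     ]
pin [0.54734111 0.0437184  0.068     ]
wing end [0.55329477 0.05102763 0.04      ] [0.54432261 0.0522694  0.04      ]
lipL [ 0.6744 -0.0017  0.031 ]
lipR [0.6746 0.0557 0.031 ]
lipfarL [ 0.6941 -0.0016  0.031 ]
floorNL [0.5588 0.0013 0.016 ]
floorNR [0.5594 0.0467 0.016 ]
floorFR [0.6717 0.0484 0.016 ]
floorFL [6.715e-01 1.000e-04 1.600e-02]
deckNR [0.5213 0.0761 0.01  ]
deckmid [ 0.5207 -0.1095  0.01  ]
deckFR [0.694  0.0799 0.01  ]
plateNL [ 0.5354 -0.0042  0.035 ]
plateNR [0.5363 0.0575 0.035 ]
fl L [ 0.5581 -0.0084  0.035 ]
fl R [0.5591 0.0581 0.035 ]
flR far [0.6716 0.0595 0.035 ]
flL far [ 0.6713 -0.0048  0.035 ]
nb pivot [ 0.5448 -0.0574  0.042 ]
nb pin [ 0.5618 -0.0569  0.068 ]
```

Run:
```python
import cv2
a=cv2.imread("pics/w1.png")
cv2.imwrite("pics/w1e.png",cv2.resize(a[20:220,0:300],None,fx=2.65,fy=2.65,interpolation=2))
```

```text
(no output)
```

View pics/w1e.png

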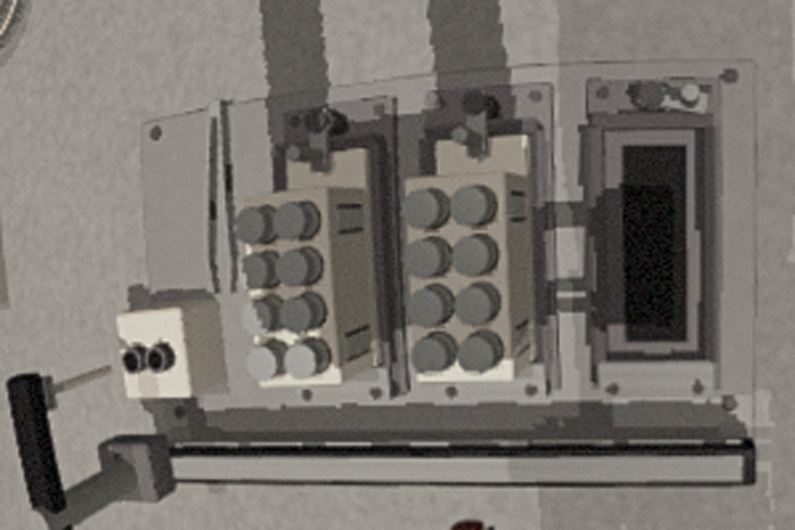

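Run:
```python
from h import *
w=np.load("w1.npz");t,q=w['t'],w['q']
f=lambda p,z:onz("wrist",(p[0]/2.65-.3,20+p[1]/2.65-.3),z,t,q)
for n,a,b,z in [("screwN",(155,132),(730,75),.01),("screwF",(180,412),(729,403),.01),("rail lo",(172,482),(745,485),.064),("rail mid",(172,452),(745,457),.064),("deckedge",(145,122),(755,60),.01),("piv",(322,120),(649,95),.042),("lipscrew",(307,395),(699,386),.031),("sideR",(755,60),(757,405),.01)]:
  A,B=f(a,z),f(b,z);print(n,A.round(4),B.round(4),"yaw",round(-np.arctan2(B[0]-A[0],B[1]-A[1]),4))
```

```text
screwN [ 0.5309 -0.2717  0.01  ] [0.53   0.0643 0.01  ] yaw 0.0028
screwF [ 0.7029 -0.27    0.01  ] [0.7009 0.0647 0.01  ] yaw 0.0062
rail lo [ 0.7291 -0.243   0.064 ] [0.7273 0.0699 0.064 ] yaw 0.0058
rail mid [ 0.7116 -0.2388  0.064 ] [0.7134 0.0696 0.064 ] yaw -0.0056
deckedge [ 0.5234 -0.2798  0.01  ] [0.5217 0.0769 0.01  ] yaw 0.0046
piv [ 0.5455 -0.1385  0.042 ] [0.5452 0.0252 0.042 ] yaw 0.0021
lipscrew [ 0.6893 -0.1631  0.031 ] [0.6869 0.0485 0.031 ] yaw 0.0115
sideR [0.5217 0.0769 0.01  ] [0.7019 0.0796 0.01  ] yaw -1.5562
```

The wing points to +y at about 1.45 rad, so it is clear. The cradle seat is about (0.6167, 0.026) with yaw about 0.004. Next I look at the rack.

Run:
```python
from h import *
move_pose([.52,.265,.26],qdown(np.pi/2))
t,q=get_tcp_pos(),get_ee_rot()
im=read_camera("wrist");cv2.imwrite("pics/w2.png",im[:,:,::-1]);np.savez("w2.npz",t=t,q=q)
cv2.imwrite("pics/w2b.png",cv2.resize(im[0:240,100:420,::-1],None,fx=2.5,fy=2.5,interpolation=3)[:600])
print(get_time(),t,q)
```

```text
4.1583 [0.5208307  0.2644713  0.26012037] [2.69747814e-04 7.07301351e-01 7.06912071e-01 2.21006225e-04]
```

View pics/w2b.png

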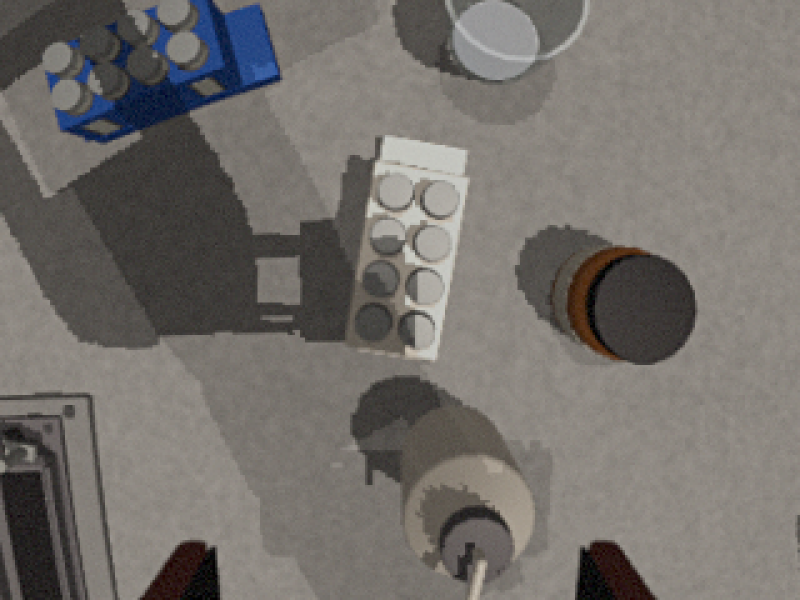

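Run:
```python
from h import *
w=np.load("w2.npz");t,q=w['t'],w['q']
f=lambda p,z:onz("wrist",(100+p[0]/2.5-.4,p[1]/2.5-.4),z,t,q)
P=np.array([f(p,.078)[:2] for p in [(395,191),(440,199),(388,236),(433,243),(381,279),(426,286),(374,322),(418,329)]])
C=np.array([f(p,.062)[:2] for p in [(377,162),(468,179),(435,360),(346,346)]])
S=np.array([f(p,.016)[:2] for p in [(384,137),(467,150)]])
print(P.round(4),C.round(4),S.round(4))
d=(P[6:].mean(0)-P[:2].mean(0));yaw=np.arctan2(d[1],d[0]);print("yaw tubes",yaw,"len",np.hypot(*d))
d2=C[2:].mean(0)-C[:2].mean(0);print("yaw body",np.arctan2(d2[1],d2[0]),np.hypot(*d2))
u=np.array([np.cos(yaw),np.sin(yaw)])
print("mid tubes",P.mean(0)-.01*u,"mid body",C.mean(0)-.01*u,"mid step",S.mean(0)+.056*u)
print("bottle top",f((478,540),.155),"bottle base",f((450,440),.02),"sh",f((468,510),.11))
print("jar top",f((643,308),.085), "beaker",f((518,20),.085),f((495,40),.003))
```

```text
[[0.4142 0.2625]
 [0.4179 0.283 ]
 [0.4352 0.2593]
 [0.4384 0.2799]
 [0.4552 0.256 ]
 [0.4585 0.2767]
 [0.4753 0.2527]
 [0.4786 0.2731]] [[0.3987 0.2538]
 [0.4067 0.2973]
 [0.4957 0.282 ]
 [0.4887 0.2383]] [[0.3794 0.2563]
 [0.3863 0.3009]]
yaw tubes -0.16050899987817965 len 0.061706834136844996
yaw body -0.17076089457027652 0.09076702753798041
mid tubes [0.43680249 0.26949918] mid body [0.43758743 0.26945509] mid step [0.43812352 0.26966174]
bottle top [0.55230119 0.29524379 0.155     ] bottle base [0.54744545 0.29296486 0.02      ] sh [0.55628127 0.29536601 0.11      ]
jar top [0.46556521 0.37899935 0.085     ] beaker [0.33174254 0.31836518 0.085     ] [0.3185324  0.31817933 0.003     ]
```

```bash
cat >> h.py <<'E'
SEAT=np.array([.6167,.026,.016]);CY=.004;S=.005
def rackpose(O,yaw,a,s=S,gz=.025):
    """TCP pose for rack underside-mid at O, yaw, toe-down tilt a"""
    Rr=R.from_euler('z',yaw)*R.from_euler('y',a)
    R0=R.from_quat(np.roll(qdown(np.pi/2),-1))
    return np.asarray(O)+Rr.apply([s,0,gz]), np.roll((Rr*R0).as_quat(),1)
def toepose(xt,zt,a,seat=SEAT,yaw=CY,s=S,gz=.025):
    """toe bottom tip at cradle (xt,zt above floor), tilt a"""
    Rz=R.from_euler('z',yaw);Ry=R.from_euler('y',a)
    O=seat+Rz.apply(np.array([xt,0,zt])-Ry.apply([.065,0,0]))
    return rackpose(O,yaw,a,s,gz)
E
python3 - <<'E'
from h import *
for a in(0,.17,.31,.4):
    p,q=toepose(.056,.002,a);print(a,p,inverse_kinematics(p,q))
    p,q=toepose(.056,.1,a);print(a,p,inverse_kinematics(p,q))
p,q=rackpose([.4375,.2695,0],-.165,0)
print(p,q,inverse_kinematics(p,q))
move_pose(p+[0,0,.13],q)
movel(p,v=.12)
print(get_tcp_pos(),get_ft_force())
command_gripper(0.0)
print(get_grip_width()*88,get_ft_force(),get_time())
movel(p+[0,0,.02],v=.08)
t,qq=get_tcp_pos(),get_ee_rot()
cv2.imwrite("pics/s3.png",read_camera("side")[80:220,150:330,::-1].repeat(4,0).repeat(4,1))
print(get_grip_width()*88,get_ft_force(),get_ft_torque(),get_time(),t)
E
```

```text
0 [0.61270003 0.025984   0.043     ] [ 2.29776057e-02  6.49104303e-01  1.74509697e+00 -4.44089210e-16
  7.47391379e-01 -1.55181872e+00]
0 [0.61270003 0.025984   0.141     ] [ 2.29776057e-02  5.06252263e-01  1.71181682e+00 -4.44089210e-16
  9.23523567e-01 -1.55181872e+00]
0.17 [0.61779446 0.02600438 0.05279056] [ 0.02135102  0.70355942  1.60600907  0.00348388  1.00200182 -1.55557186]
0.17 [0.61779446 0.02600438 0.15079056] [ 0.02135102  0.57471818  1.57196014  0.00319495  1.16489108 -1.55495691]
0.31 [0.6231864  0.02602595 0.06011186] [ 0.02020411  0.76265329  1.48620968  0.0052979   1.20269625 -1.55727092]
0.31 [0.6231864  0.02602595 0.15811186] [ 0.02020411  0.64245911  1.45369125  0.00505993  1.35540683 -1.55644594]
0.4 [0.62717172 0.02604189 0.06439163] [ 0.01955204  0.80619978  1.40713459  0.0062387   1.32821944 -1.55797036]
0.4 [0.62717172 0.02604189 0.16239163] [ 0.01955204  0.6903348   1.37657912  0.00608415  1.47463712 -1.55705593]
[0.44243209 0.26867874 0.025     ] [0.         0.76297193 0.64643162 0.        ] [ 5.22761211e-01  5.88247258e-01  1.96415423e+00 -4.44089210e-16
  5.89191164e-01 -8.83035116e-01]
[0.44292049 0.26897009 0.02561037] [-0.21302305 -0.49042494 -0.1781147 ]
46.170230794784516 [-0.45598245  0.62063248  0.68058857] 6.7
45.55665367893985 [ 0.92184925  0.46451291 -1.8187521 ] [-0.01244176 -0.14668103 -0.01614772] 7.15 [0.44279946 0.26888392 0.0456832 ]
```

View pics/s3.png

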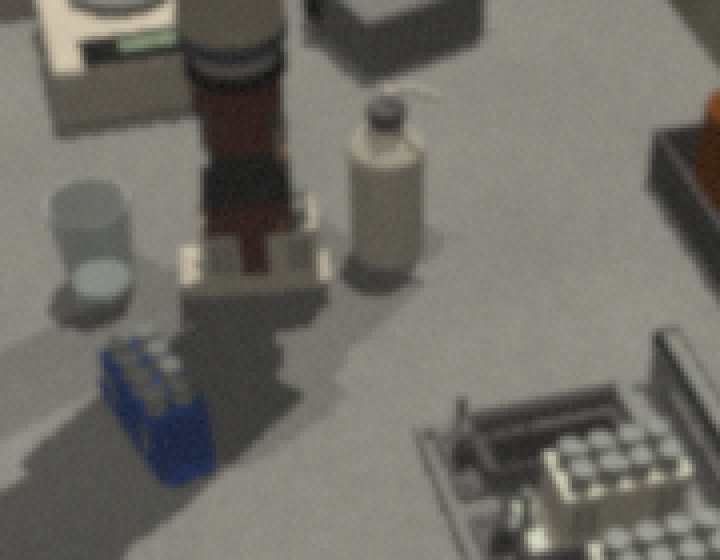

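The rack is gripped (46 mm jaw width) and lifted level. Next I carry it to the tilted pose above the cradle.

Run:
```python
from h import *
t=get_tcp_pos()
movel([t[0],t[1],.215],v=.2)
p,q=toepose(.054,.07,.31)
m,_=toepose(.054,.12,.31)
move_pose(m,q)
movel(p,v=.1);wait(.2)
t,qq=get_tcp_pos(),get_ee_rot()
im=read_camera("wrist");cv2.imwrite("pics/w4.png",im[:,:,::-1].repeat(1,0));np.savez("w4.npz",t=t,q=qq)
im2=read_camera("side")
cv2.imwrite("pics/s4.png",cv2.resize(im2[130:290,230:400,::-1],None,fx=3.5,fy=3.5))
print(get_time(),t-p,get_grip_width()*88,get_ft_force(),get_ft_torque())
```

```text
10.275 [ 4.78150200e-04 -6.03048654e-05  6.86108602e-04] 45.57376624222676 [ 0.55710837 -0.13031721 -2.0234245 ] [-0.00204517 -0.3584105  -0.04869635]
```

View pics/w4.png

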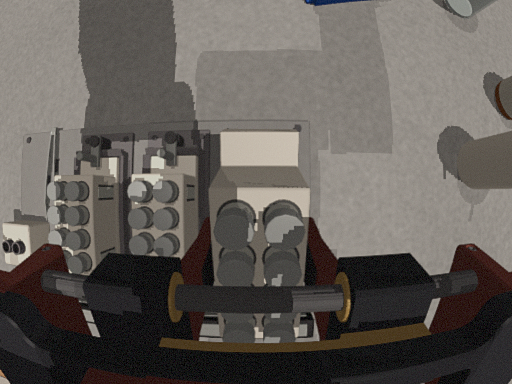

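View pics/s4.png

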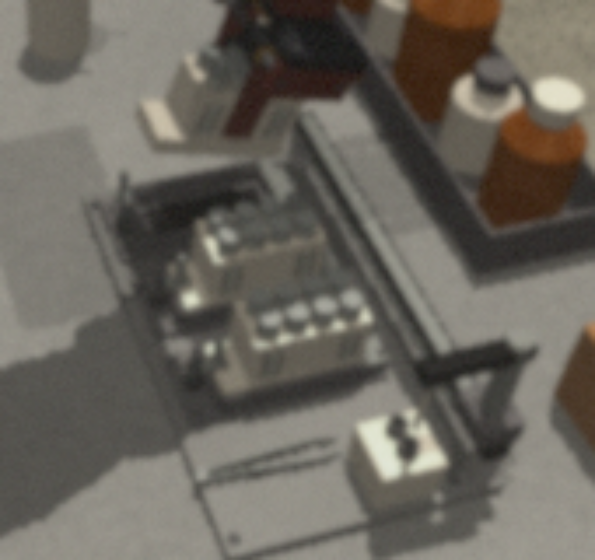

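```bash
cat > m.py <<'E'
from h import *
from scipy.optimize import least_squares
a=cv2.imread("pics/w4.png");cv2.imwrite("pics/w4b.png",cv2.resize(a[115:255,195:325],None,fx=4.5,fy=4.5,interpolation=2))
E
python3 m.py
```

```text
(no output)
```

View pics/w4b.png

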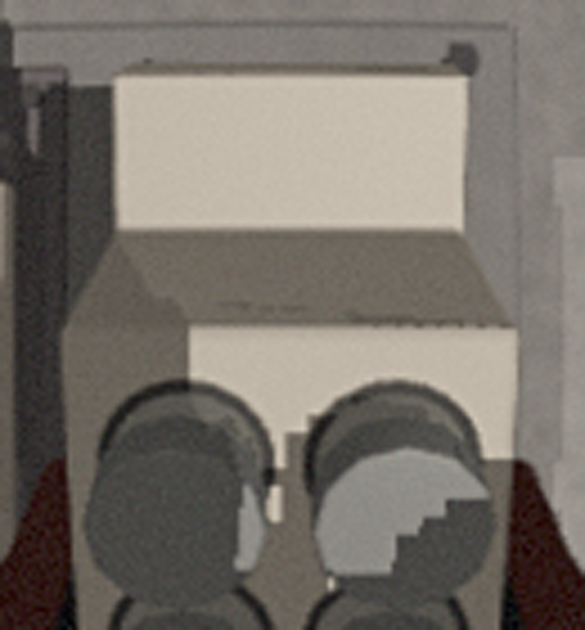

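```bash
cat > m.py <<'E'
from h import *
from scipy.optimize import least_squares
w=np.load("w4.npz");t,q=w['t'],w['q']
px=np.array([(117,75),(466,76),(117,231),(461,231),(63,326),(517,327)])/4.5+[195,115]-.4
X=np.array([(-.056,-.023,.016),(-.056,.023,.016),(-.036,-.023,.016),(-.036,.023,.016),(-.036,-.023,.062),(-.036,.023,.062)])
R0=R.from_quat(np.roll(qdown(np.pi/2),-1));Rt=R.from_quat(np.roll(q,-1))
def pts(p):
    s,gz,yo,th,ps=p
    Xr=R.from_euler('zy',[ps,th]).apply(X-[.005,0,.025])+[.005-s+0,yo,0]+[0,0,.025-gz]
    return t+Rt.apply(R0.inv().apply(Xr+[0,0,0]+0*X))
f=lambda p:np.ravel([proj("wrist",P,t,q)-u for P,u in zip(pts(p)-0,px)])
# Xr above = rack point rel. TCP in rack axes with TCP at (s,0,gz) after small in-hand turn
def pts(p):
    s,gz,yo,th,ps=p
    Xr=R.from_euler('zy',[ps,th]).apply(X-[s,0,gz])+[0,yo,0]
    return t+Rt.apply(R0.inv().apply(Xr))
r=least_squares(f,[.005,.025,0,0,0]);print("s gz yo th ps",r.x.round(4));print(r.fun.round(2))
r=least_squares(lambda z:f([*z,0,0]),[.005,.025,0]);print(r.x.round(4),r.fun.round(2))
E
python3 m.py
```

```text
s gz yo th ps [ 0.0051  0.0263 -0.0005 -0.0051 -0.0033]
[-0.51  0.75  0.08  0.78  0.26 -0.85  0.21 -0.61 -0.25 -0.08  0.22  0.02]
[ 0.0051  0.0268 -0.0003] [-0.56  0.76 -0.03  0.53  0.34 -0.91  0.19 -0.91 -0.09  0.3   0.16  0.08]
```

The in-hand fit agrees with the plan: s 5.1 mm, height within 1 mm, no slip tilt. I lower the toe ahead of the lip, then push it under.

```bash
sed -i 's/gz=.025)/gz=.0258)/g; s/S=.005$/S=.0051/' h.py
python3 - <<'E'
from h import *
p,q=toepose(.054,.015,.31); print(movel(p,q,v=.08,until_force=5))
p,q=toepose(.055,.0025,.31); b=movel(p,q,v=.03,until_force=3)
print("down",b,get_tcp_pos()-p,get_ft_force())
t=get_tcp_pos()
if not b:
    p2,_=toepose(.064,.0025,.31)
    b=movel(p2,q,v=.02,until_force=4)
    d=get_tcp_pos()-p;print("fwd",b,d,"xt",.055+d[0],get_ft_force(),get_ft_torque())
im2=read_camera("side")
cv2.imwrite("pics/s5.png",cv2.resize(im2[130:290,230:400,::-1],None,fx=3.5,fy=3.5))
im=read_camera("wrist");cv2.imwrite("pics/w5.png",im[:,:,::-1])
print(get_time(),get_grip_width()*88)
E
```

```text
False
down False [-1.11551033e-04 -5.45027219e-06 -1.83461174e-04] [-0.5868184  -0.95008637 -1.39764303]
fwd True [ 7.90416050e-03  2.54583544e-05 -6.75397082e-04] xt 0.06290416049503905 [ 0.19914401 -0.28982399 -3.29346539] [ 6.30134087e-02 -4.00510743e-01 -2.75625156e-04]
12.2417 45.98204787062259
```

View pics/s5.png

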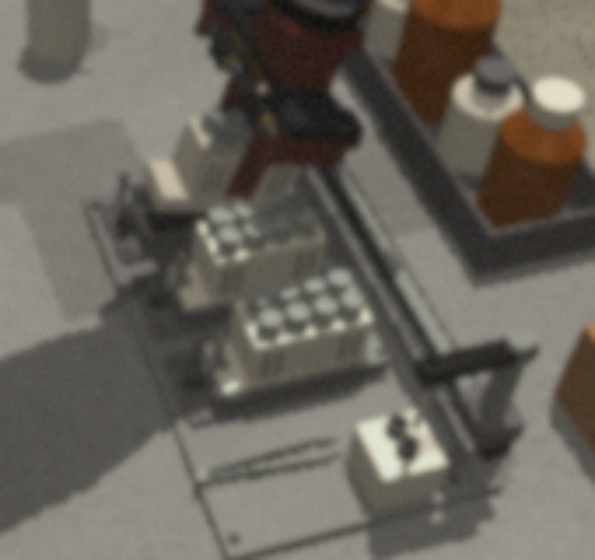

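View pics/w5.png

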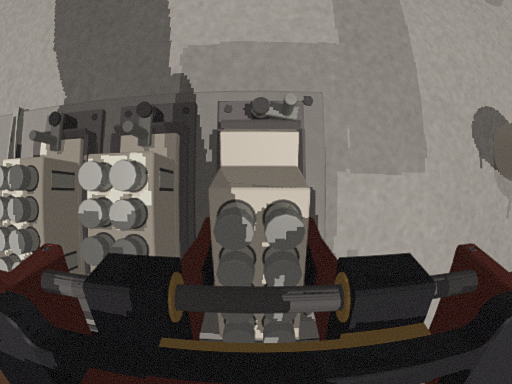

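The contact is at toe x = 62.9 mm against an expected 62.7 mm, so the toe is under the lip and the end face touches its edge. Next I rock it down.

Run:
```python
from h import *
s=SEAT+[0,.0005,0]
for a,xt,zt in [(.29,.0620,.002),(.2,.0628,.0018),(.1,.0638,.0012),(.04,.0648,.001)]:
    p,q=toepose(xt,zt,a,seat=s); b=movel(p,q,v=.03,until_force=12)
    print(a,b,(get_tcp_pos()-p).round(4),get_ft_force().round(2),get_ft_torque().round(2),round(get_grip_width()*88,1))
    if b: break
else:
    p,q=toepose(.065,-.002,0,seat=s); b=movel(p,q,v=.02,until_force=10)
    print("down",b,(get_tcp_pos()-p).round(4),get_ft_force().round(2),get_ft_torque().round(2))
im2=read_camera("side")
cv2.imwrite("pics/s6.png",cv2.resize(im2[130:290,230:400,::-1],None,fx=3.5,fy=3.5))
im=read_camera("wrist");cv2.imwrite("pics/w6.png",im[:,:,::-1])
print(get_time())
```

```text
0.29 False [-0.0005  0.     -0.0001] [ 0.63  0.66 -2.82] [ 0.   -0.43 -0.  ] 45.9
0.2 False [-0.0003 -0.      0.0002] [-0.51  0.07 -2.27] [ 0.04 -0.28 -0.01] 46.2
0.1 False [0.0006 0.     0.0004] [ 0.39  0.01 -2.23] [ 0.1  -0.27 -0.01] 45.8
0.04 False [0.0006 0.     0.0002] [-0.21 -0.03 -1.97] [ 0.07 -0.19 -0.02] 45.8
down True [0.0015 0.     0.0012] [ 1.36 -0.33  1.34] [ 0.06 -0.27 -0.05]
13.8667
```

View pics/s6.png

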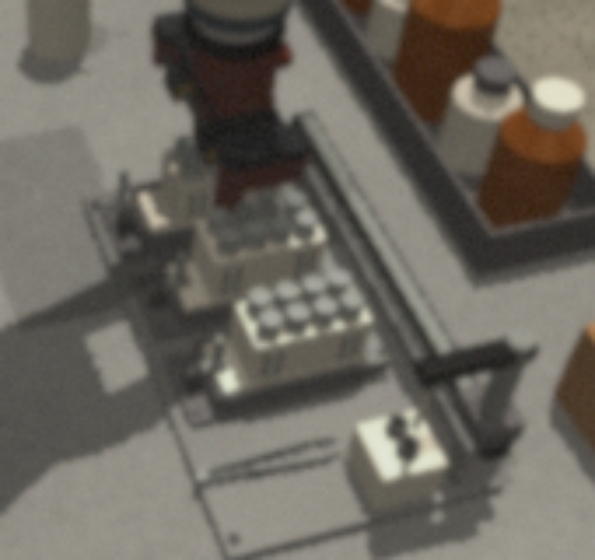

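View pics/w6.png

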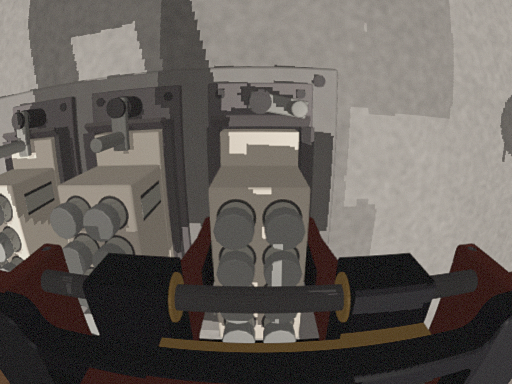

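Run:
```python
from h import *
s=SEAT+[0,.0005,0]
p,q=toepose(.065,-.002,0,seat=s); b=movel(p,q,v=.01,until_force=20)
wait(.1)
print("down",b,(get_tcp_pos()-p).round(4),get_ft_force().round(2),get_ft_torque().round(2))
e=R.from_quat(np.roll(get_ee_rot(),-1))*R.from_quat(np.roll(q,-1)).inv();print(e.as_rotvec().round(4))
command_gripper(.68);wait(.2)
print(get_grip_width()*88,get_ft_force().round(2))
t=get_tcp_pos();movel([t[0],t[1],.17],v=.15)
# view from over the near end
move_pose([.64,.06,.22],qdown(np.pi/2+.004));wait(.1)
t,qq=get_tcp_pos(),get_ee_rot()
im=read_camera("wrist");cv2.imwrite("pics/w7.png",im[:,:,::-1]);np.savez("w7.npz",t=t,q=qq)
cv2.imwrite("pics/w7b.png",cv2.resize(im[0:240,150:400,::-1],None,fx=2.5,fy=2.5,interpolation=2))
im2=read_camera("side")
cv2.imwrite("pics/s7.png",cv2.resize(im2[130:290,230:400,::-1],None,fx=3.5,fy=3.5))
print(get_time(),t)
```

```text
down False [0.0016 0.     0.0012] [0.85 0.89 6.92] [ 0.06  0.22 -0.08]
[ 0.0001 -0.0016 -0.0002]
60.375141511763594 [ 0.2  -0.22  0.89]
16.4417 [0.6386462  0.05965424 0.21809179]
```

View pics/s7.png

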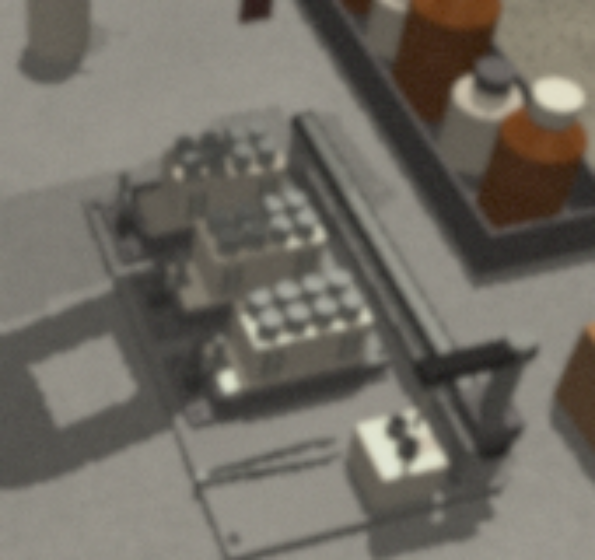

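View pics/w7b.png

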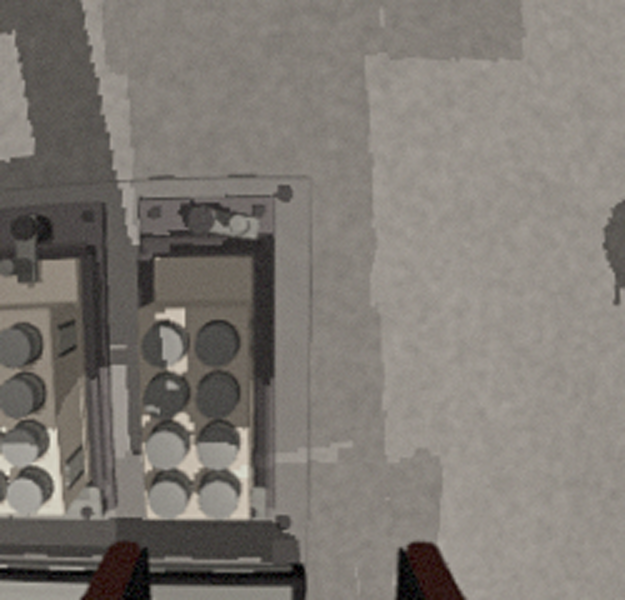

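Run:
```python
from h import *
w=np.load("w7.npz");t,q=w['t'],w['q']
f=lambda p,z:onz("wrist",(150+p[0]/2.5-.4,p[1]/2.5-.4),z,t,q)
P=np.array([f(p,.094)[:2] for p in [(165,342),(218,342),(165,394),(218,394),(168,443),(218,443),(168,494),(218,494)]])
S=np.array([f(p,.032)[:2] for p in [(155,256),(251,258)]])
d=P[6:].mean(0)-P[:2].mean(0);print("yaw",np.arctan2(d[1],d[0]),"len",np.hypot(*d),np.hypot(*(P[1::2]-P[::2]).mean(0)))
print("mid tubes",P.mean(0)-[.01,0],"mid step",S.mean(0)+[.056,0])
print("pivot",f((202,217),.042),"pin",f((239,224),.068))
print("seat",SEAT)
```

```text
yaw -0.012696881321427716 len 0.06250824440423405 0.02074954874968251
mid tubes [0.61569163 0.02663632] mid step [0.61783252 0.02582507]
pivot [0.54352482 0.02651687 0.042     ] pin [0.5478781  0.04445224 0.068     ]
seat [0.6167 0.026  0.016 ]
```

The rack is seated within about 1 mm of the target and flat, with its underside on the floor. Next the latch: I clamp the pin with the jaws along the tangent and follow the arc.

```bash
cat >> h.py <<'E'
PIV=np.array([.5448,.0258])
def latchpose(th,z=.047,r=.015):
    a=th+CY
    return np.r_[PIV+r*np.array([np.cos(a),np.sin(a)]),z],qdown(a-np.pi/2)
E
python3 - <<'E'
from h import *
th0=np.arctan2(.0441-PIV[1],.5476-PIV[0])-CY;print("th0",th0)
for th in(th0,.7,0):
    p,q=latchpose(th);print(inverse_kinematics(p,q))
p,q=latchpose(th0)
command_gripper(.27)
move_pose(p+[0,0,.12],q)
print(movel(p+[0,0,.03],q,v=.12,until_force=8))
b=movel(p,q,v=.05,until_force=5);print(b,get_tcp_pos()-p,get_ft_force().round(2))
im=read_camera("wrist");cv2.imwrite("pics/w8.png",im[:,:,::-1])
im2=read_camera("side")
cv2.imwrite("pics/s8.png",cv2.resize(im2[130:290,230:400,::-1],None,fx=3.5,fy=3.5))
print(get_time())
E
```

```text
th0 1.4149683534510678
[ 5.24335455e-02  5.76992573e-01  1.89249277e+00 -4.44089210e-16
  6.72107310e-01  2.04261519e-01]
[ 4.23998453e-02  5.85683495e-01  1.87277092e+00 -4.44089210e-16
  6.83138237e-01  9.09196172e-01]
[ 2.49257141e-02  5.88698436e-01  1.86594466e+00 -4.44089210e-16
  6.86949562e-01  1.59172204e+00]
False
False [-1.56110898e-05 -1.77474249e-05 -1.29066134e-04] [ 1.53 -0.78  0.77]
20.4333
```

View pics/w8.png

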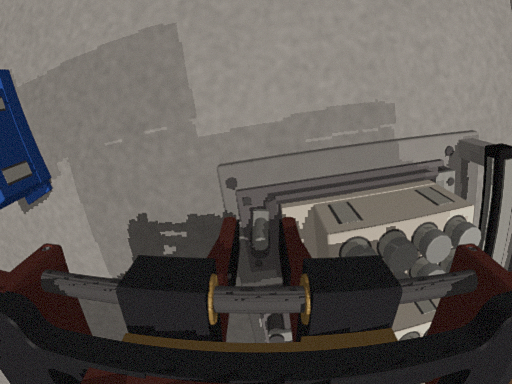

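View pics/s8.png

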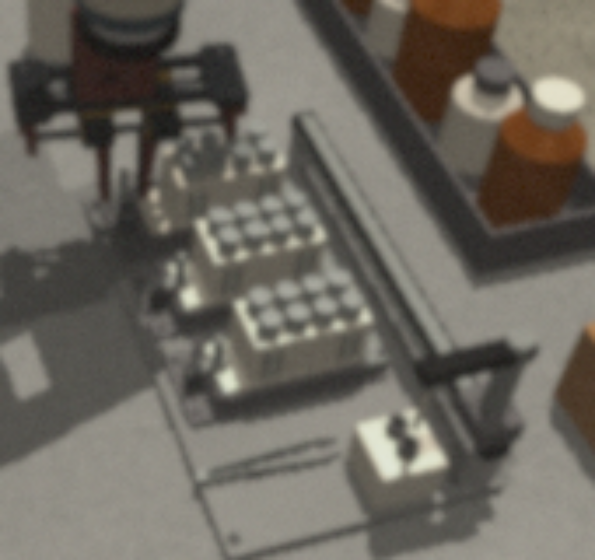

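The pin sits between the fingers at (262,225). I clamp it and swing.

Run:
```python
from h import *
command_gripper(0);w=get_grip_width()*88;print("w",w,get_ft_force().round(2))
if w>5:
  for th in np.linspace(1.2,.1,6):
    p,q=latchpose(th);b=movel(p,q,v=.04,until_force=25)
    print(round(th,2),b,(get_tcp_pos()-p).round(4),get_ft_force().round(2),get_ft_torque().round(2),round(get_grip_width()*88,1))
    if b:break
  else:
    p,q=latchpose(-.1);b=movel(p,q,v=.02,until_force=12)
    print("end",b,(get_tcp_pos()-p).round(4),get_ft_force().round(2))
im=read_camera("wrist");cv2.imwrite("pics/w9.png",im[:,:,::-1])
print(get_time())
```

```text
w 6.897127468222809 [0.21 0.19 0.75]
1.2 False [0.0003 0.0001 0.0002] [1.02 0.8  2.52] [ 0.15 -0.18 -0.03] 7.1
0.98 False [0.0003 0.0001 0.0002] [0.78 1.56 4.26] [ 0.26 -0.12 -0.02] 7.3
0.76 False [0.0002 0.0001 0.0002] [0.29 2.23 4.41] [ 0.46 -0.1  -0.02] 7.1
0.54 False [0.0001 0.0001 0.0001] [-0.37  2.57  5.71] [ 0.47 -0.08 -0.07] 7.0
0.32 False [-0.      0.0001  0.0001] [0.21 2.84 5.43] [ 0.54  0.04 -0.06] 6.9
0.1 False [-0.0002  0.0002  0.0002] [-0.23  3.18  6.37] [ 0.6   0.11 -0.08] 7.3
end True [-0.0002  0.0027  0.0002] [-0.28  5.22  4.2 ]
23.325
```

View pics/w9.png

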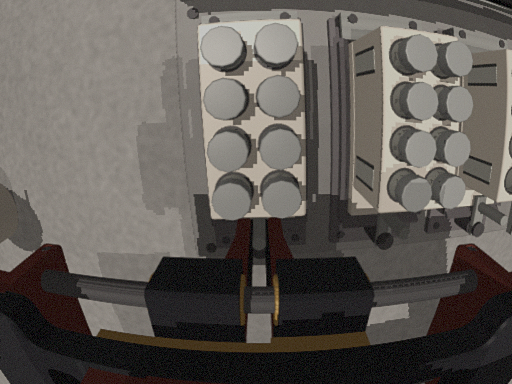

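Run:
```python
from h import *
p,q=latchpose(-.15);b=movel(p,q,v=.015,until_force=22);wait(.2)
print("end",b,(get_tcp_pos()-p).round(4),"y rel pivot",get_tcp_pos()[1]-PIV[1],get_ft_force().round(2),get_ft_torque().round(2),get_grip_width()*88)
im2=read_camera("side")
cv2.imwrite("pics/s9.png",cv2.resize(im2[130:290,230:400,::-1],None,fx=3.5,fy=3.5))
print(get_time())
```

```text
end True [-0.0003  0.0038  0.0002] y rel pivot 0.0015905634912446766 [-0.89  5.3   3.56] [0.88 0.13 0.09] 7.2405947463667415
23.8167
```

View pics/s9.png

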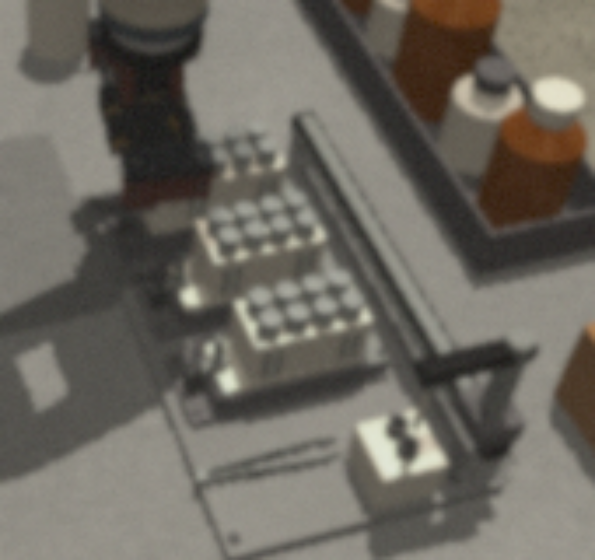

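Run:
```python
from h import *
command_gripper(.3);wait(.1);print(get_ft_force().round(2))
t=get_tcp_pos();movel([t[0],t[1],.17],v=.15)
move_pose([.60,.03,.22],qdown(np.pi/2+.004));wait(.1)
t,qq=get_tcp_pos(),get_ee_rot()
im=read_camera("wrist");cv2.imwrite("pics/w10.png",im[:,:,::-1]);np.savez("w10.npz",t=t,q=qq)
cv2.imwrite("pics/w10b.png",cv2.resize(im[60:180,130:290,::-1],None,fx=5,fy=5,interpolation=2))
im2=read_camera("side")
cv2.imwrite("pics/s10.png",cv2.resize(im2[130:290,230:400,::-1],None,fx=3.5,fy=3.5))
print(get_time(),t)
```

```text
[0.09 0.29 0.25]
28.35 [0.59996322 0.02999286 0.2199496 ]
```

View pics/w10b.png

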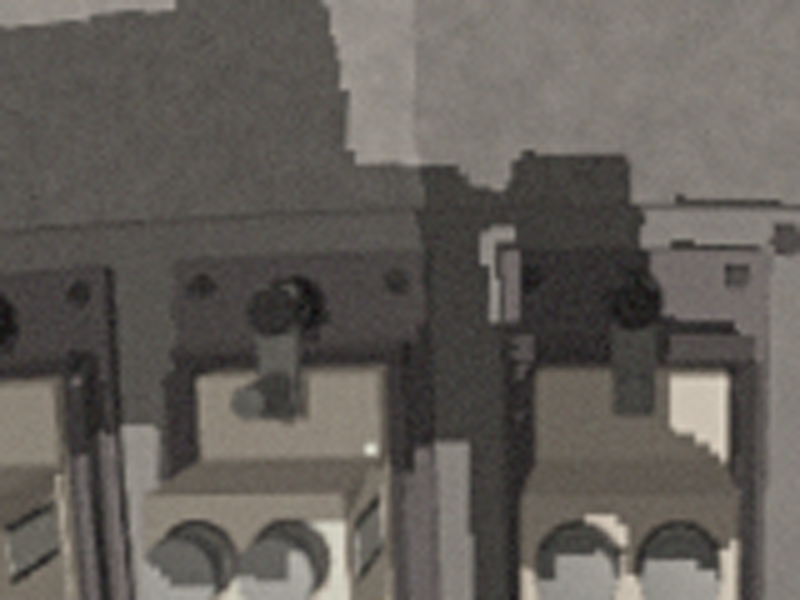

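View pics/s10.png

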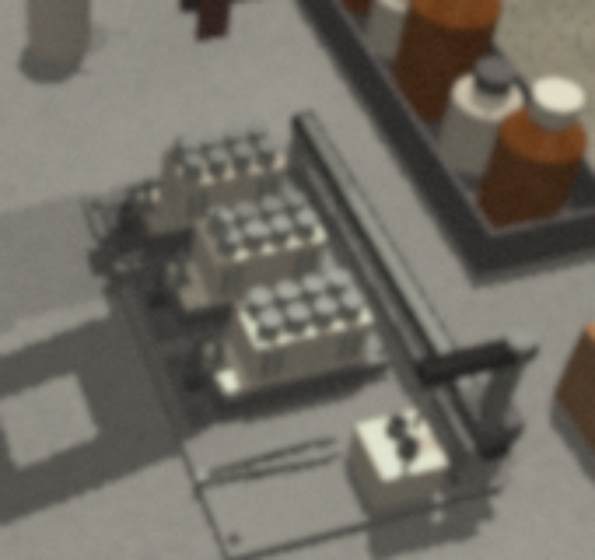

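Run:
```python
from h import *
w=np.load("w10.npz");t,q=w['t'],w['q']
f=lambda p,z:onz("wrist",(130+p[0]/5-.4,60+p[1]/5-.4),z,t,q)
for a,b in [((637,298),(635,412)),((614,340),(614,412)),((655,340),(656,412)),((260,340),(264,415)),((298,345),(308,415))]:
    A,B=f(a,.040),f(b,.040);print(A.round(4),B.round(4),"ang",round(np.arctan2(B[1]-A[1],B[0]-A[0])-CY,3))
S=[f(p,.032)[:2] for p in [(537,365),(730,367)]];print("step rear mid",np.mean(S,0),"width",S[1][1]-S[0][1])
```

```text
[0.5434 0.0271 0.04  ] [0.5701 0.0267 0.04  ] ang -0.019
[0.5532 0.0218 0.04  ] [0.5701 0.0218 0.04  ] ang -0.004
[0.5532 0.0312 0.04  ] [0.5701 0.0316 0.04  ] ang 0.015
[ 0.552  -0.0619  0.04  ] [ 0.57   -0.0617  0.04  ] ang 0.008
[ 0.5534 -0.0526  0.04  ] [ 0.5702 -0.0508  0.04  ] ang 0.104
step rear mid [0.56009922 0.02620629] width 0.045769835852780494
```

The latch wing is at 0 ± 0.02 rad, matching the loaded neighbours. The rack sits flat and nothing is in contact with the robot, so I hand in.

Run:
```python
from h import *
print(get_ft_force().round(2),get_time()); job_done()
```

```text
[0.38 0.4  0.68] 28.35
the job is handed in; nothing more can be done
```

I loaded the white rack into the empty +y cradle, swung the latch back over its step, and handed the job in at 28.4 s. There was no verdict to read.

- **Latch at the start:** it was already swung clear (about 1.42–1.45 rad), so I left it until the rack was seated.
- **Hooking and seating:** I tilted the rack about 18° and pushed the toe under the lip. It touched at 62.9 mm against an expected 62.7 mm. I then rocked the rack down to the floor. At the last press the tool was within 0.002 rad of level, and the rack's underside was within about 1 mm of the floor height.
- **Closing the latch:** I gripped the pin and turned it to its stop, then let go. The first push to the stop halted early on its force limit, so I pushed again with a higher one, and it stopped at about the same place.
- **Last picture:** the wing points along +x at about 0 ± 0.02 rad, over the step. The step's end is within about 1 mm of where it should be, and the loaded racks, latches and forceps look unmoved. I did not take a last picture of the bottle, jar and beaker.
- **Disagreements:** one wing edge on a loaded rack's latch gave 0.10 rad while its other edge gave 0.01. I put that down to the pin hiding part of the edge. My first pivot estimate was also about 1 mm lower in y than the last one.

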